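Load a test stick through a dry box's pass chamber

ROBOT

A 7-joint arm with a two-finger parallel gripper is mounted at the origin on the work surface. World frame = base frame: x ahead of the robot, y to its left, z up, the work surface at z = 0. Lengths are in m, angles in rad, forces in N, time in s.
With the tool pointing down it reaches from about 0.4 to 0.85 m from the base axis. Payload 10.4 kg.
Tool frame: the origin (TCP) lies at the very end of the fingers, on their centre line; the grasp point (between the pads) lies 19 mm behind it; z points along the fingers, y is the direction in which the jaws open and shut (so a half turn about z gives the same grasp; the last joint's range is limited). The gripper opens to 87 mm and grips with 3 to 60 N. Pads are 19 mm wide; open, the fingers measure 117 mm over their backs; the gripper's body (75 mm by 190 mm) begins 51 mm behind the grasp point.
Start: joints at [1.114, 0.332, -0.065, 1.46, 0.022, 1.35, -0.088], TCP at [0.263, -0.567, 0.223] pointing down, gripper open.
Joint ranges: [-2.6, 2.6], [-0.5, 2.12], [-1.47, 1.34], [0.16, 2.42], [-1.27, 4.41], [0.06, 2.06], [-2.6, 2.6]. Speed limits (rad/s): [2.22, 2.22, 2.79, 2.79, 3.14, 3.14, 3.14].

INTERFACE

Orientations are given as a unit quaternion [x, y, z, w].
In Python, from bench import read_state, camera, close_job, recognise, masks_of gives the robot as it stands.
- The arm moves only by the tool play_rows, never from a script. Its argument "moves" is a list of rows, each a list of 3 entries, a list of its own where there are three numbers: the shift along the tool's x, y, z in cm, then the turn, a rotation vector about the tool's x, y, z in rad, then the finger opening in cm, from 0 to 8.7. In form: [[[dx, dy, dz], [ax, ay, az], jaw], ...]. A call has 1 to 8 rows; each row is the pose to reach, as a shift and turn from the pose commanded when the call began, along the tool's axes at that moment; what a row does not reach only later rows make up. A row lasts 1/8 s, in which the tool goes at most 62.5 mm and 10.7 degrees, less where a joint would pass 70% of its speed; a pose out of reach is approached as far as the arm can. A call with a gripper value outside its range is refused whole. The fingers move at their own pace and stop on an object; "grip_force" is the grip in N (left out, the last holds). Time passes only in rows, so rows that repeat a pose let the fingers close. It gives the time, the measured TCP pose, the force and the opening at its end, in the units of the state.
- read_state(): the state, without advancing time (a new reading comes with each control period).
- camera(name): name is "scene" or "top" or "wrist"; returns a dict with "frame" (384x512x3 uint8, red, green, blue), "intrinsics" (3x3 intrinsics, pixels), "k1" (the pictures are not rectified: a ray, as slopes to the right and down, at radius r is drawn at 1 + k1 r^2 times it, then the intrinsics apply), "camera_from_world" (4x4, takes a point from world to camera coordinates). Camera axes: x right, y down, z forward; pixel columns grow to the right and rows downward; lengths in m; the calibration is good to about 2 mm. A picture is of the moment at which its call begins. There is no depth.
- close_job(): hands the job in, once; it reports no verdict.
Trained networks look in a picture, given as the dict that the camera call returned (one of the last four; its "shot" number tells which), for a name from the list of things; names that differ only in an ending like _2 or _b are one class to them, and where a whole thing is asked for, a point or a joint stands for the part that bears it (a point fixed in the world has none). Each returns a list of dicts, best first, with "conf" (0 to 1); they miss things now and then, are a little off and sometimes report something else, mostly with a low value. They report only what shows in the picture. A call takes as long as a camera call.
- recognise(picture, query): "at" ([column, row] in pixels, amid what is visible of it).
- masks_of(picture, query): "region" (384x512 bool, what is visible of it) and "at" ([column, row] in pixels, amid what is visible of it).
The state is a dict: "time": time; "joint_positions": joint angles; "joint_vel": joint speeds; "joint_torque": joint torques, N m; "ee_pos": TCP position; "eef_rot": TCP orientation; "ft_force": force on the tool from outside, world axes, zero at the start; "torque": the same for the moment, N m; "width": finger opening in m.
Only numpy, scipy, OpenCV 4.12 (cv2) and the standard library are available. Lean on these libraries where they do the work, as an engineer would, in place of code of your own. Each camera call takes 0.05 s, during which the arm holds its last target.

TASK

Before opening the pass chamber of the dry box, make sure by touch that its inner door is shut: press down on the gate's T-handle until the gate sits hard on its stop, as it may be standing a little open. Then swing the chamber's outer hatch up and back past upright so that it stays open, take the square-headed test stick from its block and push it down into the narrow open vial in the chamber, keeping hold of it until it stands on the vial's floor. Let go and leave the hatch open, the gate shut and everything else on the bench where it is.

Things in the scene. Friction and masses are not known exactly. Their poses are not given: they have to be found in the camera images.
- pass_box: fixed grey unit on the bench: an open-topped pass chamber, 150 (x) x 180 (y) x 105 mm high outside with walls and floor 6 mm thick, and joined to its +y side a dry box with clear front, back and roof, 260 (x, from -120 to 140) x 250 (y, from 102 to 352) x 155 mm high. Origin on the bench under the chamber's centre; x points away from the robot at yaw 0, z up. Two 12 mm square gate guides, 150 mm high, stand at x = -69 and +69, y = 96 mm
- gate_handle (a point): centre of the top face of the inner gate's black T-handle, a bar 70 mm along the pass box's x, 18 mm along y and 14 mm high, carried on a thin sheet-metal gate that slides straight up and down between the chamber and the dry box (at y = 96 mm of the pass box). This point is 180 mm above the bench when the gate is shut, 25 mm above the dry box's roof
- inner_gate (a joint): height of the inner gate above shut, m: 0 is shut on its hard stop, 0.04 is fully up; starts anywhere from shut to 12 mm up. Stiff seal: stays where it is left; a downward push of about 2 N moves it, after which it stops hard at 0
- outer_hatch (a joint): angle of the outer hatch, rad: 0 is shut (level, on top of the chamber), 1.57 upright, 1.8 its stop, leaning away from the chamber. The hinge is stiff: the hatch stays where it is left; it takes about 3 N at the grip bar to lift it
- hatch_bar (a point): middle of the hatch's grip bar: a round steel bar 10 mm thick, 96 mm long along the pass box's y, 194 mm from the hinge line, 36 mm clear in front of the hatch's near edge; 80 mm clear between its two side arms. It overhangs the chamber's near wall, 109 mm above the bench when shut. The point is part of the hatch and turns with it. The hatch is a clear sheet in an aluminium frame 158 x 176 x 6 mm, 0.22 kg
- hatch_hinge (a point): fixed point on the hinge line of the hatch, at the chamber's far rim (x = 79 mm of the pass box, 108 mm above the bench); the line runs along the pass box's y
- vial: fixed in the chamber: an open narrow amber glass vial with a slightly flared mouth, 17 mm outside and 12 mm inside, 55 mm tall on a steel foot 40 mm across and 10 mm high; total 65 mm. Stands on the chamber floor, in the near or the far half of the chamber. Origin under its centre, z up
- vial_mouth (a point): centre of the vial's mouth, 65 mm above the chamber floor; the mouth is 24 mm wide outside and 19 mm inside, and narrows to 12 mm over the top 9 mm
- vial_floor (a point): centre of the vial's inner floor, 51 mm below its mouth
- jar: bystander: loose jar with a black cap, 34 mm across, 45 mm tall, beside the vial in the chamber (they swap places). Origin under its centre
- stick: the test stick: a white rod 6 mm thick and 85 mm long under a grey head 12 x 12 x 28 mm, 25 g, 113 mm in all. Origin at the rod's lower end, z along it to the head, x and y square to the head's sides. Starts upright in the stand's hole, 40 mm deep in it
- stick_tip (a point): lower end of the test stick
- stick_head (a point): centre of the test stick's head, 99 mm above its tip; 14 mm of head above and below this point
- stand: fixed aluminium block 50 x 50 x 50 mm with one hole 8 mm wide and 40 mm deep in the middle of its top. Origin under its centre
- bearing: bystander: ball bearing, 32 mm across, 10 mm high, flat on the bench
- wheel: bystander: knobbly black wheel, about 108 mm across, 44 mm high, flat on the bench
- gearmotor: bystander: small geared motor, about 90 x 28 x 26 mm
- mouse: bystander: black computer mouse, 105 x 60 x 32 mm
- marker: bystander: white marker pen with a black cap, 135 x 18 mm, lying on the roof of the dry box
- tape: bystander: black tape roll, 90 mm across, 20 mm high

How it is judged:
On the way, in this order (a step that is already met when the one before it is completed fails the run):
1. the fingers press on the inner gate's handle with over 4 N while the gate is shut (within 2 mm) and the hatch is still closed (contact force between the fingers and inner_gate above 4 N and value of joint inner_gate below 0.002 m and value of joint outer_hatch below 0.1 rad), for 0.1 s.
2. the outer hatch is swung back past upright (over 1.6 rad) (value of joint outer_hatch above 1.6 rad), for 0.2 s.
3. the stick's tip is within 5 mm of the vial's floor while the fingers hold the stick (horizontal distance between stick_tip and vial_floor below 0.007 m and z of stick_tip in the frame of vial_floor between -0.005 and 0.005 m and contact force between the fingers and stick above 0.5 N), for 0.1 s.
At the end, for the whole second after the job is handed in: The stick stands in the vial, its tip within 5 mm in height and 7 mm sideways of the vial's inner floor, leaning less than 0.25 rad and at rest; the hatch stands open past upright (over 1.6 rad); the inner gate is shut (within 3 mm) (horizontal distance between stick_tip and vial_floor below 0.007 m and z of stick_tip in the frame of vial_floor between -0.005 and 0.005 m and angle between stick's own z axis and vertical below 0.25 rad and linear speed of stick below 0.03 m/s and value of joint outer_hatch above 1.6 rad and value of joint inner_gate below 0.003 m); the robot touches nothing.
It fails at once if the hatch is open (over 0.1 rad) while the inner gate is not shut (over 4 mm) (value of joint outer_hatch above 0.1 rad and value of joint inner_gate above 0.004 m).
It fails at once if a bystander is moved by over 30 mm (distance of any of jar, bearing, wheel, gearmotor, mouse, marker, tape from where it was at the start of the episode above 0.03 m).
It also fails if it takes over 72 s, if anything falls off the work surface, if the arm or the gripper's body presses on something with over 40 N, if the wrist force passes 120 N, or if a joint passes its speed limit or range.

## Working session

There is one attempt and no reset: what is moved stays moved. The work goes in short steps, Python scripts to look and compute and a tool call to move; the robot and the scene stay as the last step left them, time stands still between calls to the robot, and variables do not carry over. Pictures are saved under pics/ and viewed, and the job is handed in when it is done.

Besides the shell and the picture viewer there is one more tool, called after ">>>" as name(argument=value, ...), one argument or row to a line, values as JSON. play_rows: Moves the arm, as the interface text tells. Its arguments: {"type":"object","properties":{"moves":{"type":"array","items":{"type":"array"}},"grip_force":{"type":"number"}},"required":["moves"]}

```bash
ls; mkdir -p pics; cat > h.py <<'E'
import numpy as np, cv2
from bench import read_state, camera, close_job, recognise, masks_of
from scipy.spatial.transform import Rotation as R
def save(c,n): cv2.imwrite('pics/'+n+'.png',c['frame'][:,:,::-1])
def ray(c,uv):
    K=c['intrinsics'];x=(uv[0]-K[0,2])/K[0,0];y=(uv[1]-K[1,2])/K[1,1]
    rd=np.hypot(x,y);r=rd
    for _ in range(30): r=rd/(1+c['k1']*r*r)
    s=r/rd if rd>0 else 1
    T=c['camera_from_world'];Rm=T[:3,:3];o=-Rm.T@T[:3,3]
    d=Rm.T@np.array([x*s,y*s,1]);return o,d/np.linalg.norm(d)
def atz(c,uv,z):
    o,d=ray(c,uv);return o+d*(z-o[2])/d[2]
def proj(c,p):
    T=c['camera_from_world'];q=T[:3,:3]@np.array(p)+T[:3,3]
    a=q[:2]/q[2];a=a*(1+c['k1']*(a@a));K=c['intrinsics']
    return np.array([K[0,0]*a[0]+K[0,2],K[1,1]*a[1]+K[1,2]])
def tri(obs):
    A=np.zeros((3,3));b=np.zeros(3)
    for c,uv in obs:
        o,d=ray(c,uv);P=np.eye(3)-np.outer(d,d);A+=P;b+=P@o
    p=np.linalg.solve(A,b);return p,[np.linalg.norm(proj(c,p)-uv) for c,uv in obs]
E
python3 - <<'E'
from h import *
np.set_printoptions(precision=4,suppress=True)
s=read_state();print(s)
names="pass_box gate_handle hatch_bar vial vial_mouth jar stick stick_head stand bearing wheel gearmotor mouse marker tape".split()
for n in ['scene','top','wrist']:
    c=camera(n);save(c,n+'0');print(n,c['intrinsics'].tolist(),c['k1'],'\n',c['camera_from_world'])
    if n!='wrist':
        for q in names:
            print(q,[(np.round(r['at']).tolist(),round(float(r['conf']),2)) for r in recognise(c,q)[:2]])
E
```

```text
pics
{'time': 0.0, 'joint_positions': array([ 1.1144,  0.3329, -0.0647,  1.461 ,  0.0216,  1.3499, -0.0885]), 'joint_vel': array([-0.0014, -0.0006,  0.0009,  0.0002,  0.0011,  0.0004,  0.0012]), 'joint_torque': array([ -0.0018, -62.3254,   0.0237, -38.9906,  -0.0614,   0.0395,
         0.0001]), 'ee_pos': array([ 0.2625, -0.5668,  0.2217]), 'eef_rot': array([ 0.9766,  0.2152, -0.0002, -0.0007]), 'ft_force': array([-0.8023, -0.1001, -0.0122]), 'torque': array([ 0.0231, -0.0172,  0.0439]), 'width': 0.08715945514114479}
scene [[371.3933965956818, 0.0, 250.83728271130798], [0.0, 371.3933965956818, 186.46298040063638], [0.0, 0.0, 1.0]] -0.03333244016043001 
 [[ 0.696   0.718   0.0043 -0.3832]
 [ 0.5258 -0.5057 -0.684  -0.2738]
 [-0.4889  0.4783 -0.7295  1.4062]
 [ 0.      0.      0.      1.    ]]
pass_box [([296.0, 168.0], 0.75), ([201.0, 269.0], 0.17)]
gate_handle [([282.0, 150.0], 0.58), ([247.0, 175.0], 0.34)]
hatch_bar [([247.0, 176.0], 0.7)]
vial []
vial_mouth []
jar [([276.0, 255.0], 0.69)]
stick [([170.0, 216.0], 0.58)]
stick_head [([170.0, 217.0], 0.39), ([281.0, 152.0], 0.31)]
st
[... 623 characters left out ...]
, ([336.0, 231.0], 0.5)]
gate_handle [([197.0, 200.0], 0.72)]
hatch_bar [([240.0, 211.0], 0.86), ([337.0, 182.0], 0.72)]
vial [([335.0, 230.0], 0.3)]
vial_mouth []
jar []
stick []
stick_head []
stand [([336.0, 231.0], 0.83), ([339.0, 182.0], 0.43)]
bearing []
wheel [([334.0, 183.0], 0.55)]
gearmotor [([397.0, 248.0], 0.74)]
mouse [([408.0, 190.0], 0.74)]
marker [([129.0, 204.0], 0.96)]
tape [([287.0, 151.0], 0.56)]
wrist [[279.27487729261316, 0.0, 253.98795162903437], [0.0, 279.27487729261316, 192.69875085413176], [0.0, 0.0, 1.0]] 0.023797761703209123 
 [[ 0.4204 -0.9073  0.0004 -0.624 ]
 [-0.8758 -0.4057  0.2616 -0.0308]
 [-0.2372 -0.1103 -0.9652  0.3899]
 [ 0.      0.      0.      1.    ]]
```

View pics/scene0.png

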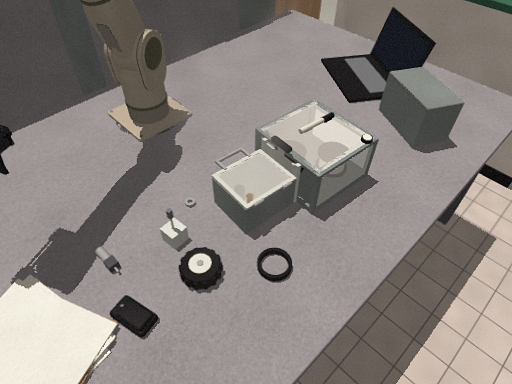

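View pics/top0.png

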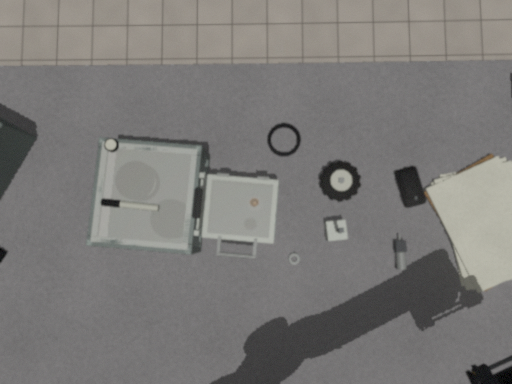

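View pics/wrist0.png

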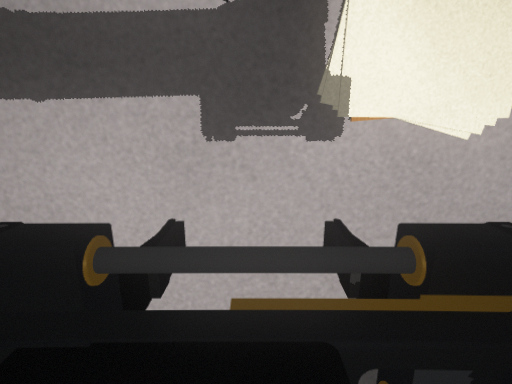

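```bash
python3 - <<'E'
import cv2
t=cv2.imread('pics/top0.png');s=cv2.imread('pics/scene0.png')
cv2.imwrite('pics/t1.png',cv2.resize(t[130:265,85:285],None,fx=4,fy=4,interpolation=cv2.INTER_CUBIC))
cv2.imwrite('pics/s1.png',cv2.resize(s[95:230,200:390],None,fx=4,fy=4,interpolation=cv2.INTER_CUBIC))
a=cv2.resize(t[200:260,305:365],None,fx=6,fy=6,interpolation=cv2.INTER_CUBIC)
b=cv2.resize(s[195:255,145:205],None,fx=6,fy=6,interpolation=cv2.INTER_CUBIC)
cv2.imwrite('pics/st1.png',cv2.hconcat([a,b]))
E
```

```text
(no output)
```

View pics/t1.png

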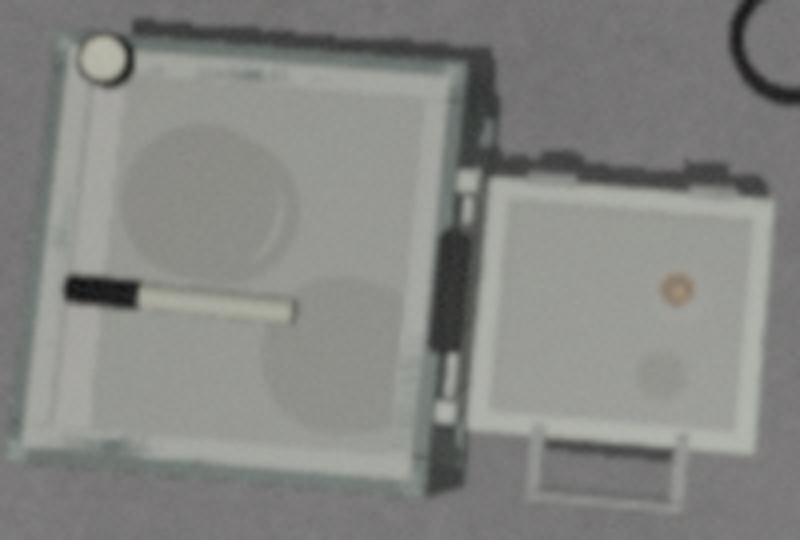

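View pics/s1.png

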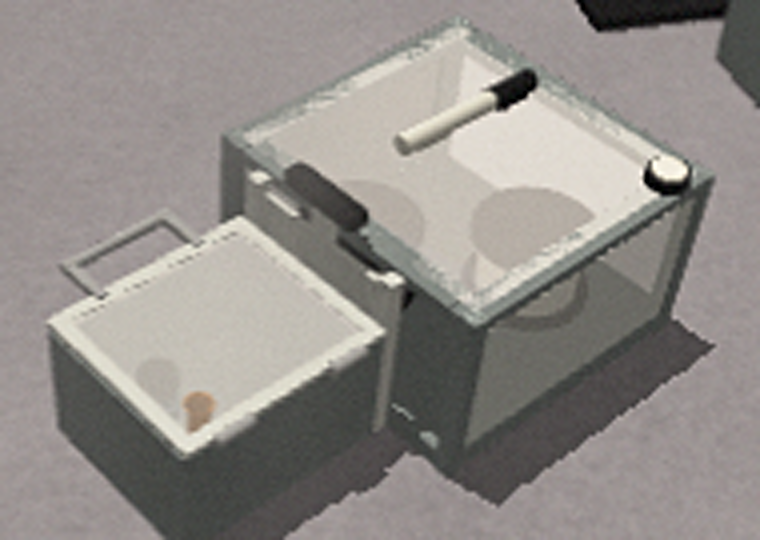

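View pics/st1.png

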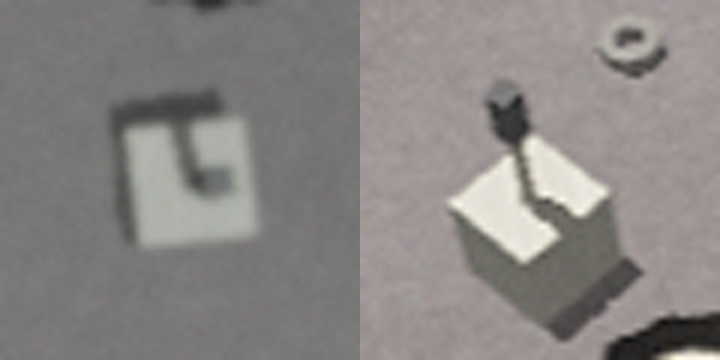

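```bash
cat > fit.py <<'E'
from h import *
from scipy.optimize import least_squares
np.set_printoptions(precision=4,suppress=True)
ct=camera('top');cs=camera('scene')
def px(u,o,s): return (np.array(u,float)+.5)/s-.5+np.array(o)
T=lambda u:(ct,px(u,(85,130),4)); S=lambda u:(cs,px(u,(200,95),4))
obs=[(T((60,32)),(140,352,155)),(T((468,60)),(140,102,155)),(T((420,495)),(-120,102,155)),(T((12,455)),(-120,352,155)),
(T((605,502)),(-115,0,109)),(S((110,240)),(-115,0,109)),
(S((225,135)),(-120,102,155)),(S((460,20)),(-120,352,155)),(S((712,178)),(140,352,155)),(S((475,325)),(140,102,155)),
(T((490,178)),(79,88,111)),(T((775,198)),(79,-88,111)),(T((755,452)),(-79,-88,111)),(T((468,430)),(-79,88,111)),
(S((50,325)),(-79,-88,111)),(S((245,215)),(-79,88,111)),(S((383,330)),(79,88,111)),(S((183,455)),(79,-88,111))]
def w(p,q):
    c,s=np.cos(p[2]),np.sin(p[2]);q=np.array(q)/1000
    return np.array([p[0]+c*q[0]-s*q[1],p[1]+s*q[0]+c*q[1],q[2]])
f=lambda p:np.concatenate([proj(o[0],w(p,q))-o[1] for o,q in obs])
r=least_squares(f,[.55,0,0],loss='soft_l1');print(r.x);print(f(r.x).reshape(-1,2))
p=r.x
for n,q in [('bar',(-115,0,109)),('handle',(0,96,180)),('hinge',(79,0,108))]: print(n,w(p,q))
hd,e=tri([T((450,290)),S((328,197))]);print('handle tri',hd,e)
print('bar tri',tri([T((605,502)),S((110,240))]))
v,e=tri([T((678,290)),S((198,412))]);print('vial rough',v,e)
for z in (.06,.065,.071): 
    print(z,atz(*T((678,290)),z),atz(*S((200,400)),z))
T2=lambda u:(ct,px(u,(305,200),6)); S2=lambda u:(cs,px(u,(145,195),6))
tc=[atz(*T2(u),.05) for u in [(125,122),(243,118),(258,233),(138,246)]]
sc=[atz(*S2(u),.05) for u in [(88,205),(175,135),(250,190),(165,265)]]
print(np.array(tc),np.mean(tc,0));print(np.array(sc),np.mean(sc,0))
print('head',tri([T2((218,180)),S2((146,90))]),atz(*T2((218,180)),.123),atz(*S2((146,90)),.123))
E
python3 fit.py
```

```text
[ 0.5887 -0.0246 -0.092 ]
[[-0.4297 -0.9263]
 [ 0.64    0.7595]
 [ 1.4728  1.1435]
 [-2.0486  1.6887]
 [ 0.1701  0.1187]
 [ 2.2921  0.4683]
 [-0.4114 -0.103 ]
 [ 0.0598 -0.9115]
 [ 1.4453 -0.3913]
 [ 0.5485  1.1618]
 [ 0.8843 -0.6878]
 [ 0.3464  0.3529]
 [-0.0837  1.0491]
 [-0.0255  0.1161]
 [-0.4952 -1.2128]
 [-0.5177  0.1921]
 [ 1.7635  1.0617]
 [ 1.6737  0.6023]]
bar [ 0.4742 -0.014   0.109 ]
handle [0.5975 0.071  0.18  ]
hinge [ 0.6673 -0.0319  0.108 ]
handle tri [0.5991 0.0706 0.1787] [np.float64(0.39869240760298147), np.float64(0.3369301309696967)]
bar tri (array([ 0.4724, -0.0166,  0.1117]), [np.float64(1.45541308327752), np.float64(1.2096953807647872)])
vial rough [ 0.6057 -0.0583  0.0631] [np.float64(0.61204718839138), np.float64(0.5636017460653554)]
0.06 [ 0.6069 -0.057   0.06  ] [ 0.5956 -0.0488  0.06  ]
0.065 [ 0.6066 -0.0572  0.065 ] [ 0.5988 -0.052   0.065 ]
0.071 [ 0.6062 -0.0574  0.071 ] [ 0.6027 -0.0557  0.071 ]
[[ 0.5607 -0.2405  0.05  ]
 [ 0.5623 -0.291   0.05  ]
 [ 0.5132 -0.2962  0.05  ]
 [ 0.5078 -0.245   0.05  ]] [ 0.536  -0.2682  0.05  ]
[[ 0.511  -0.2984  0.05  ]
 [ 0.5055 -0.2474  0.05  ]
 [ 0.5538 -0.2419  0.05  ]
 [ 0.5606 -0.2928  0.05  ]] [ 0.5327 -0.2701  0.05  ]
head (array([ 0.5348, -0.2684,  0.125 ]), [np.float64(0.5272326562120371), np.float64(0.506570357645463)]) [ 0.5355 -0.2677  0.123 ] [ 0.5324 -0.2686  0.123 ]
```

```bash
cat >> h.py <<'E'
np.set_printoptions(precision=4,suppress=True)
PB=np.array([0.5887,-0.0246,-0.092])
def w(q,p=PB):
    c,s=np.cos(p[2]),np.sin(p[2]);q=np.array(q)/1000
    return np.array([p[0]+c*q[0]-s*q[1],p[1]+s*q[0]+c*q[1],q[2]])
def go(pos,yaw_deg,s=None):
    "target TCP pos, yaw of tool x (deg), tool down -> shift cm, rotvec"
    s=s or read_state();R0=R.from_quat(s['eef_rot'])
    y=np.radians(yaw_deg);Rt=R.from_matrix(np.array([[np.cos(y),np.sin(y),0],[np.sin(y),-np.cos(y),0],[0,0,-1]]))
    d=R0.inv().apply(np.array(pos)-s['ee_pos'])*100
    rv=(R0.inv()*Rt).as_rotvec()
    print('t',round(s['time'],2),'pos',s['ee_pos'],'shift cm',np.round(d,2),'rot',np.round(rv,3));return d,rv
E
python3 -c "
from h import *
go([.598,.071,.26],84.7)"
```

```text
t 1.75 pos [ 0.2628 -0.5671  0.2226] shift cm [ 57.24 -43.81  -3.74] rot [ 0.    -0.    -1.044]
```

>>> play_rows(
  moves=[
    [[0,0,-3.7],[0,0,0],0],
    [[57.2,-43.8,-3.7],[0,0,-1.044],0],
    [[57.2,-43.8,-3.7],[0,0,-1.044],0],
    [[57.2,-43.8,-3.7],[0,0,-1.044],0],
    [[57.2,-43.8,-3.7],[0,0,-1.044],0],
    [[57.2,-43.8,-3.7],[0,0,-1.044],0],
    [[57.2,-43.8,-3.7],[0,0,-1.044],0],
    [[57.2,-43.8,-3.7],[0,0,-1.044],0],
  ],
  grip_force=15,
)

```text
time: 2.75
ee_pos: [0.4668, -0.178, 0.2599]
eef_rot: [0.739, 0.674, 0.0, 0.001]
ft_force: [0.7, -0.8, -1.1]
width: 0.0148
```

```bash
python3 -c "
from h import *
go([.598,.071,.26],84.7)"
```

```text
t 2.75 pos [ 0.4668 -0.178   0.2599] shift cm [25.99 10.79 -0.02] rot [0.001 0.001 0.001]
```

>>> play_rows(
  moves=[
    [[26,10.8,0],[0,0,0],0],
    [[26,10.8,0],[0,0,0],0],
    [[26,10.8,0],[0,0,0],0],
    [[26,10.8,0],[0,0,0],0],
    [[26,10.8,0],[0,0,0],0],
    [[26,10.8,0],[0,0,0],0],
    [[26,10.8,3],[0,0,0],0],
  ],
)

```text
time: 3.62
ee_pos: [0.5989, 0.0687, 0.2311]
eef_rot: [0.739, 0.673, 0.001, 0.001]
ft_force: [-0.1, -0.2, -0.8]
width: 0.0004
```

```bash
python3 -c "
from h import *
c=camera('scene');save(c,'s2');c2=camera('wrist');save(c2,'w2')
cv2.imwrite('pics/s2c.png',cv2.resize(c['frame'][60:230,180:380,::-1],None,fx=4,fy=3.5))
print([(r['at'],r['conf']) for r in recognise(c2,'gate_handle')])
go([.598,.071,.20],84.7)"
```

```text
[([252.4, 201.0], 0.67)]
t 3.77 pos [0.5969 0.0674 0.2287] shift cm [0.37 0.08 2.87] rot [-0.002  0.001 -0.002]
```

View pics/s2c.png

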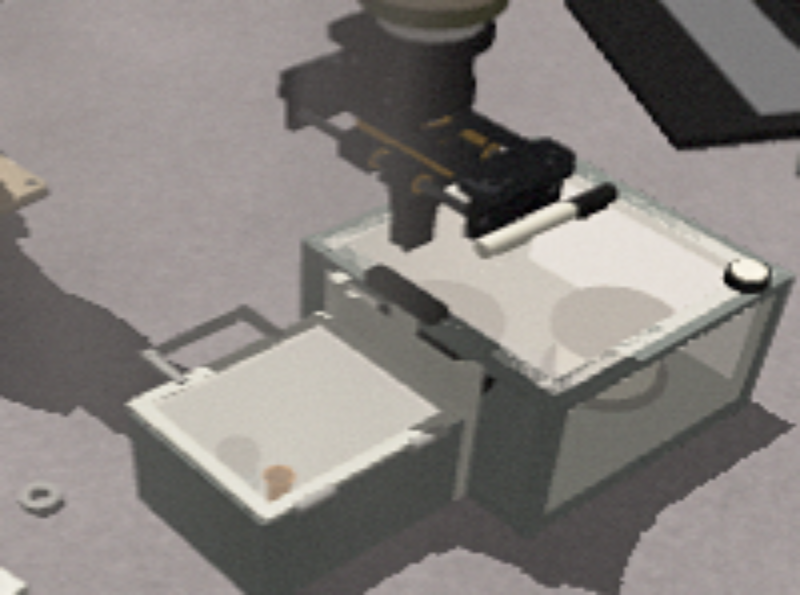

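View pics/w2.png

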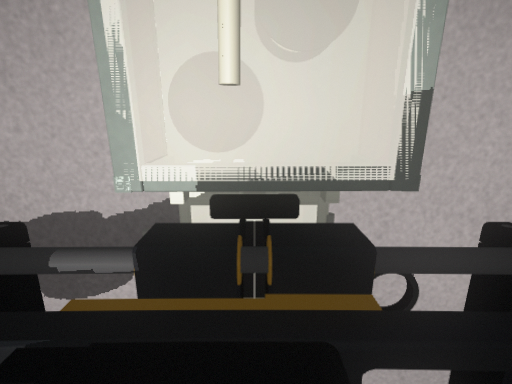

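```bash
python3 -c "
from h import *
c2=camera('wrist')
for z in (.18,.19): print(atz(c2,(254.5,206),z),[atz(c2,u,z) for u in [(210,206),(299,206)]])
s=read_state();print('tcp proj',proj(c2,s['ee_pos']))
go([.598,.071,.195],84.7)"
```

```text
[0.5978 0.0721 0.18  ] [array([0.5627, 0.0754, 0.18  ]), array([0.6329, 0.0688, 0.18  ])]
[0.5981 0.0753 0.19  ] [array([0.5647, 0.0785, 0.19  ]), array([0.6315, 0.0722, 0.19  ])]
tcp proj [254.7898 237.3431]
t 3.83 pos [0.5976 0.0678 0.2299] shift cm [0.32 0.02 3.49] rot [-0.     0.001 -0.002]
```

>>> play_rows(
  moves=[
    [[0.4,0,3.3],[0,0,0],0],
    [[0.4,0,3.7],[0,0,0],0],
    [[0.4,0,4.0],[0,0,0],0],
  ],
)

```text
time: 4.2
ee_pos: [0.5987, 0.0727, 0.1909]
eef_rot: [0.739, 0.673, 0.0, 0.001]
ft_force: [0.5, -0.3, 0.6]
width: 0.0006
```

>>> play_rows(
  moves=[
    [[0,0,0.3],[0,0,0],0],
    [[0,0,0.6],[0,0,0],0],
  ],
)

```text
time: 4.45
ee_pos: [0.5985, 0.073, 0.1841]
eef_rot: [0.739, 0.673, 0.0, 0.0]
ft_force: [-0.5, 0.1, -0.3]
width: 0.0004
```

>>> play_rows(
  moves=[
    [[0,0,0.3],[0,0,0],0],
    [[0,0,0.3],[0,0,0],0],
  ],
)

```text
time: 4.7
ee_pos: [0.5982, 0.073, 0.1806]
eef_rot: [0.739, 0.673, 0.0, 0.0]
ft_force: [-0.7, -0.5, 0.3]
width: 0.0002
```

>>> play_rows(
  moves=[
    [[0,0,0.3],[0,0,0],0],
    [[0,0,0.3],[0,0,0],0],
  ],
)

```text
time: 4.95
ee_pos: [0.5984, 0.0731, 0.1803]
eef_rot: [0.739, 0.673, 0.0, 0.001]
ft_force: [-9.0, -2.9, 22.0]
width: 0.0005
```

>>> play_rows(
  moves=[
    [[0,0,0.2],[0,0,0],0],
    [[0,0,0.2],[0,0,0],0],
  ],
)

```text
time: 5.2
ee_pos: [0.5985, 0.0731, 0.1801]
eef_rot: [0.739, 0.673, 0.001, 0.001]
ft_force: [-14.8, -4.0, 34.8]
width: 0.0004
```

>>> play_rows(
  moves=[
    [[0,0,-3],[0,0,0],2.8],
    [[0,0,-6],[0,0,0],2.8],
  ],
)

```text
time: 5.45
ee_pos: [0.5978, 0.073, 0.2362]
eef_rot: [0.739, 0.674, -0.0, -0.0]
ft_force: [0.2, -0.9, -0.1]
width: 0.0131
```

```bash
python3 -c "
from h import *
go([.474,-.0155,.2],84.7)"
```

```text
t 5.45 pos [0.5978 0.073  0.2362] shift cm [ -9.96 -11.5    3.63] rot [-0.001  0.    -0.   ]
```

>>> play_rows(
  moves=[
    [[-10,-11.5,0],[0,0,0],2.8],
    [[-10,-11.5,0],[0,0,0],2.8],
    [[-10,-11.5,2.0],[0,0,0],2.8],
    [[-10,-11.5,3.6],[0,0,0],2.8],
    [[-10,-11.5,3.6],[0,0,0],2.8],
  ],
)

```text
time: 6.08
ee_pos: [0.4742, -0.0152, 0.1987]
eef_rot: [0.739, 0.674, -0.0, -0.001]
ft_force: [-0.4, 0.6, -0.5]
width: 0.0284
```

```bash
python3 -c "
from h import *
c2=camera('wrist');save(c2,'w3');c=camera('top');save(c,'t3')
cv2.imwrite('pics/t3c.png',cv2.resize(c['frame'][130:265,85:285,::-1],None,fx=4,fy=4))
print([(r['at'],r['conf']) for r in recognise(c2,'hatch_bar')])
s=read_state();print(s['ee_pos'],s['width'],'bar pred',proj(c2,w((-115,0,109))),proj(c2,w((-115,48,109))),proj(c2,w((-115,-48,109))),proj(c2,s['ee_pos']))"
```

```text
[([378.2, 162.5], 0.77)]
[ 0.4752 -0.0148  0.2   ] 0.027959483653345153 bar pred [253.7784 196.226 ] [253.7573 144.4672] [253.7972 243.2465] [255.4622 237.2893]
```

View pics/w3.png

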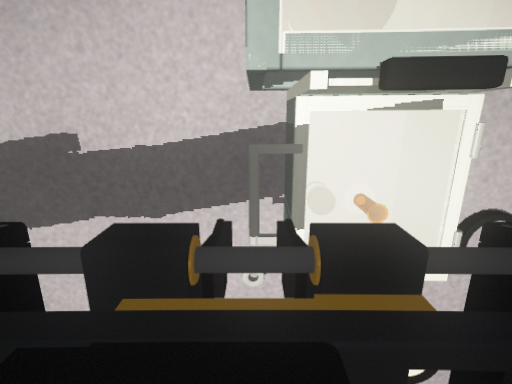

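View pics/t3c.png

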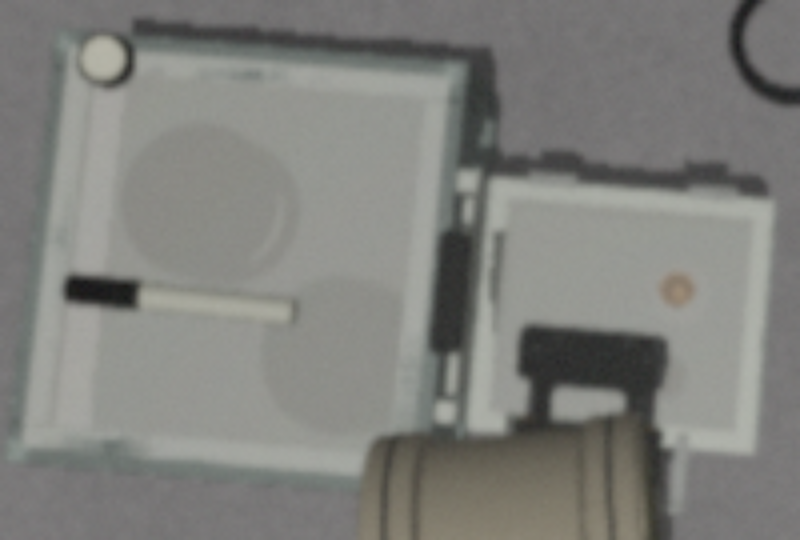

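>>> play_rows(
  moves=[
    [[0,-0.1,5],[0,0,0],2.8],
    [[0,-0.1,7.5],[0,0,0],2.8],
    [[0,-0.1,9],[0,0,0],2.8],
    [[0,-0.1,10],[0,0,0],2.8],
    [[0,-0.1,10.8],[0,0,0],2.8],
    [[0,-0.1,10.8],[0,0,0],2.8],
  ],
)

```text
time: 6.98
ee_pos: [0.4735, -0.0157, 0.0916]
eef_rot: [0.739, 0.673, 0.0, -0.0]
ft_force: [-0.2, 0.5, 0.3]
width: 0.0279
```

>>> play_rows(
  moves=[
    [[0,0,0],[0,0,0],0.4],
    [[0,0,0],[0,0,0],0.4],
    [[0,0,0],[0,0,0],0.4],
  ],
  grip_force=20,
)

```text
time: 7.35
ee_pos: [0.4738, -0.0158, 0.0919]
eef_rot: [0.739, 0.673, 0.0, 0.0]
ft_force: [0.3, 0.2, 1.2]
width: 0.0093
```

>>> play_rows(
  moves=[
    [[0,0.03,-1.0],[0,0,0],0.4],
    [[0,0.1,-1.9],[0,0,0],0.4],
    [[0,0.4,-3.9],[0,0,0],0.4],
    [[0,0.9,-5.7],[0,0,0],0.4],
  ],
)

```text
time: 7.85
ee_pos: [0.4828, -0.0167, 0.1496]
eef_rot: [0.739, 0.673, 0.0, 0.0]
ft_force: [9.5, -1.0, -7.0]
width: 0.0092
```

```bash
python3 -c "
from h import *
c=camera('scene');save(c,'s4')
cv2.imwrite('pics/s4c.png',cv2.resize(c['frame'][60:230,180:380,::-1],None,fx=4,fy=3.5))
s=read_state();print(s['ee_pos'],s['ft_force'],s['torque'],s['width'])"
```

```text
[ 0.4836 -0.0168  0.1517] [-2.4514 -0.9027  2.8879] [-0.1717  0.3723  0.0444] 0.009354718558626433
```

View pics/s4c.png

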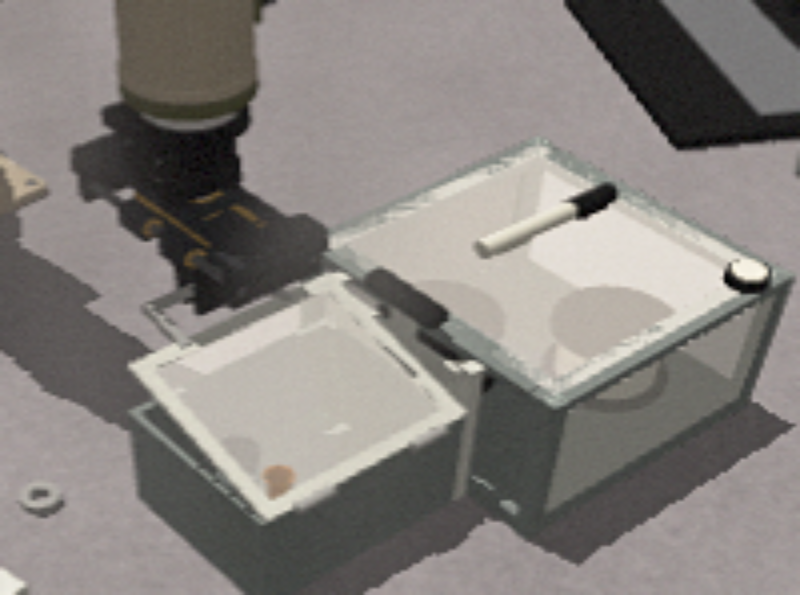

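>>> play_rows(
  moves=[
    [[0,0.7,-1.8],[0,0,0],0.4],
    [[0,2.0,-4.4],[0,0,0],0.4],
    [[0,3.7,-6.8],[0,0,0],0.4],
    [[0,5.7,-8.8],[0,0,0],0.4],
    [[0,8.05,-10.6],[0,0,0],0.4],
  ],
)

```text
time: 8.52
ee_pos: [0.5612, -0.0238, 0.2557]
eef_rot: [0.739, 0.674, -0.002, -0.001]
ft_force: [-4.9, 1.2, 2.0]
width: 0.0093
```

```bash
python3 -c "
from h import *
c=camera('scene');save(c,'s5')
cv2.imwrite('pics/s5c.png',cv2.resize(c['frame'][40:230,180:380,::-1],None,fx=4,fy=3))
s=read_state();print(s['ee_pos'],s['ft_force'],s['torque'],s['width'],s['joint_positions'])"
```

```text
[ 0.5643 -0.0241  0.2575] [-7.0795 -1.4539 12.3899] [-0.2406  1.5224  0.0053] 0.00872410986756112 [ 0.5096  0.2418 -0.6462  1.5442  0.1466  1.4041 -0.2403]
```

View pics/s5c.png

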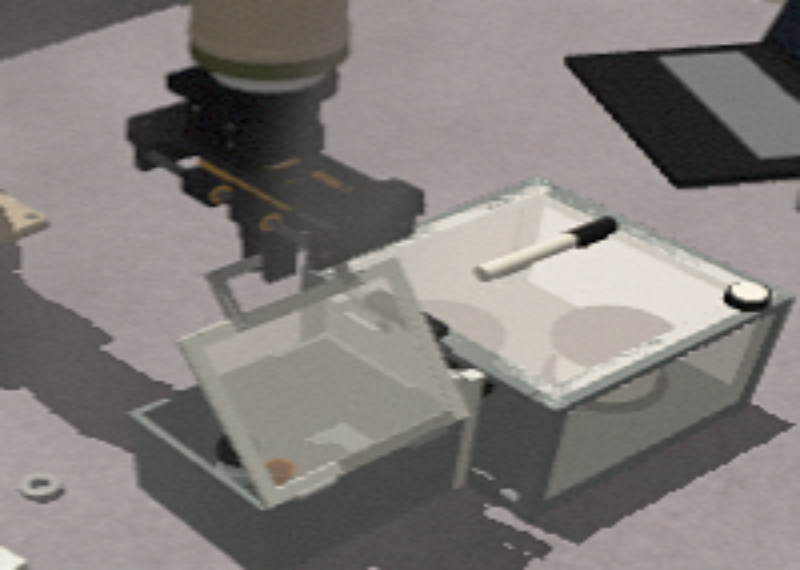

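>>> play_rows(
  moves=[
    [[0,1.2,-0.75],[0,0,0],0.4],
    [[0,2.6,-1.4],[0,0,0],0.4],
    [[0,5.3,-2.4],[0,0,0],0.4],
    [[0,8.1,-2.9],[0,0,0],0.4],
    [[0,8.1,-2.9],[0,0,0],0.4],
  ],
  grip_force=10,
)

```text
time: 9.2
ee_pos: [0.6445, -0.0315, 0.2844]
eef_rot: [0.739, 0.673, 0.001, 0.0]
ft_force: [1.0, -0.5, 4.9]
width: 0.0099
```

```bash
python3 -c "
from h import *
c=camera('scene');save(c,'s6')
cv2.imwrite('pics/s6c.png',cv2.resize(c['frame'][30:230,180:380,::-1],None,fx=4,fy=3))
s=read_state();print(s['ee_pos'],s['ft_force'],s['torque'],s['width'],s['joint_positions'])"
```

```text
[ 0.6439 -0.0315  0.2844] [ 1.8893 -1.1886  4.3612] [-0.1445 -0.3362  0.0692] 0.009408799685518441 [ 0.4185  0.4191 -0.6232  1.2785  0.24    1.5162 -0.2684]
```

View pics/s6c.png

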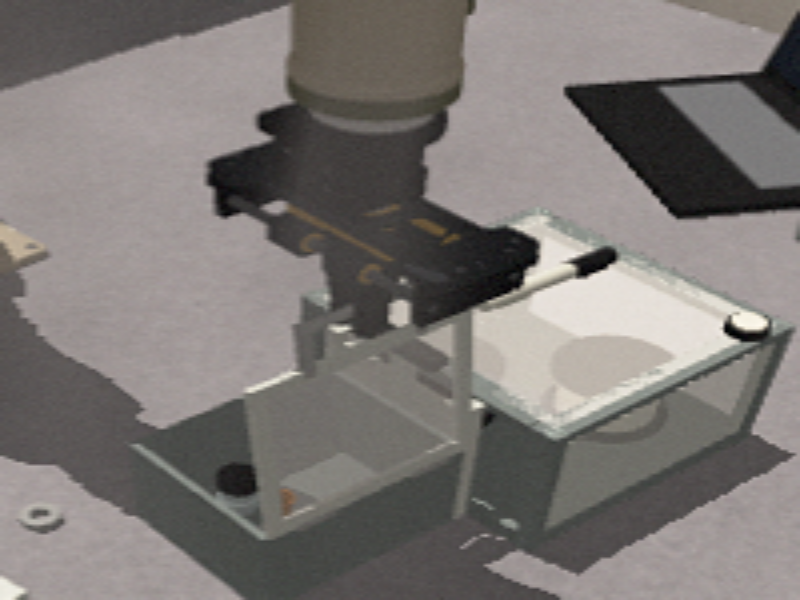

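>>> play_rows(
  moves=[
    [[0,1.5,-0.1],[0,0,0],0.4],
    [[0,2.9,-0.1],[0,0,0],0.4],
    [[0,4.4,0],[0,0,0],0.4],
    [[0,5.5,0.1],[0,0,0],0.4],
    [[0,6.1,0.2],[0,0,0],0.4],
    [[0,6.1,0.2],[0,0,0],0.4],
    [[0,6.1,0.2],[0,0,0],0.4],
  ],
)

```text
time: 10.12
ee_pos: [0.7038, -0.037, 0.2814]
eef_rot: [0.739, 0.674, 0.0, -0.0]
ft_force: [1.4, 1.2, -0.7]
width: 0.0099
```

```bash
python3 -c "
from h import *
c=camera('scene');save(c,'s7')
cv2.imwrite('pics/s7c.png',cv2.resize(c['frame'][30:230,180:380,::-1],None,fx=4,fy=3))
s=read_state();print(s['ee_pos'],s['ft_force'],s['torque'],s['width'],s['joint_positions'])"
```

```text
[ 0.7037 -0.037   0.2815] [ 1.7595  0.5546 -1.2247] [ 0.3434 -0.3911  0.0171] 0.009544676214277629 [ 0.3427  0.5604 -0.5951  1.0869  0.3024  1.5751 -0.2692]
```

View pics/s7c.png

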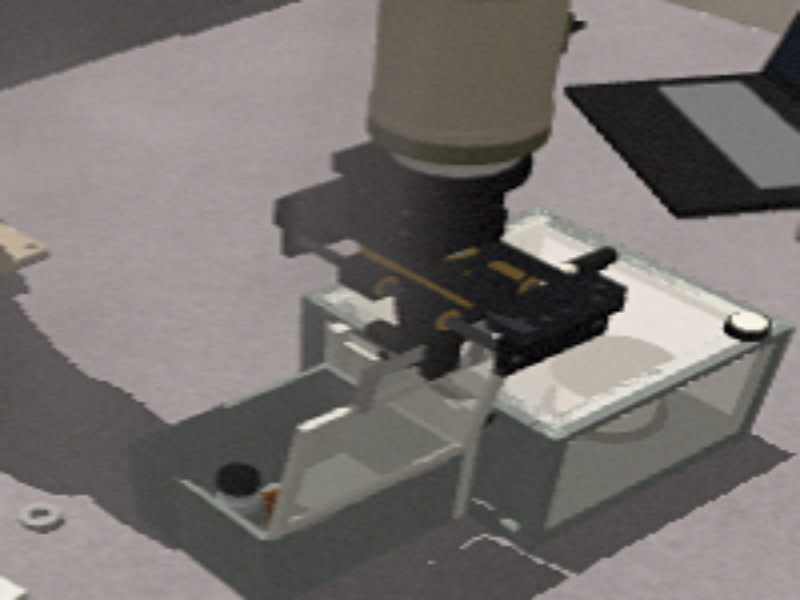

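>>> play_rows(
  moves=[
    [[0,0,0],[0,0,0],3.5],
    [[0,0,0],[0,0,0],3.5],
    [[0,0,-3],[0,0,0],3.5],
    [[0,0,-8],[0,0,0],3.5],
  ],
)

```text
time: 10.68
ee_pos: [0.7031, -0.0379, 0.3609]
eef_rot: [0.739, 0.673, -0.002, -0.001]
ft_force: [1.2, -0.2, 0.4]
width: 0.034
```

```bash
python3 -c "
from h import *
c=camera('wrist');T=c['camera_from_world'];o=-T[:3,:3].T@T[:3,3]
s=read_state();R0=R.from_quat(s['eef_rot']);print('cam in tool',R0.inv().apply(o-s['ee_pos']),'fwd in tool',R0.inv().apply(T[2,:3]))
c=camera('scene');save(c,'s8')
cv2.imwrite('pics/s8c.png',cv2.resize(c['frame'][30:230,180:380,::-1],None,fx=4,fy=3))
print(s['ee_pos'],s['ft_force'],s['width'],s['joint_positions'])
go([.535,-.268,.33],-5.3)
go([.535-.05,-.268,.25],-5.3)"
```

```text
cam in tool [ 0.0728  0.0004 -0.1532] fwd in tool [-0.2642 -0.0079  0.9644]
[ 0.704  -0.0375  0.3696] [-0.2273 -0.141   6.9467] 0.03427727142319019 [ 0.3003  0.5604 -0.5914  0.8964  0.3072  1.7497 -0.2525]
t 10.78 pos [ 0.7047 -0.0371  0.3678] shift cm [-24.58 -14.76   3.63] rot [ 0.005 -0.007  1.57 ]
t 10.78 pos [ 0.7047 -0.0371  0.3678] shift cm [-25.06 -19.81  11.6 ] rot [ 0.005 -0.007  1.57 ]
```

View pics/s8c.png

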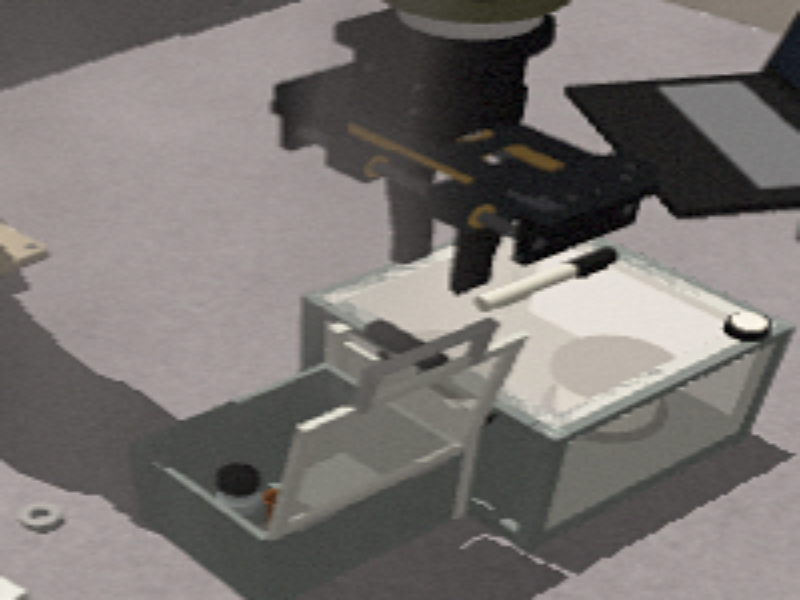

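```bash
python3 -c "
from h import *
go([.595,-.273,.24],174.7)"
```

```text
t 10.78 pos [ 0.7047 -0.0371  0.3678] shift cm [-24.53  -8.82  12.68] rot [ 0.007  0.005 -1.572]
```

>>> play_rows(
  moves=[
    [[-24.5,-8.8,0.8],[0,0,-1.57],3.5],
    [[-24.5,-8.8,0.8],[0,0,-1.57],3.5],
    [[-24.5,-8.8,0.8],[0,0,-1.57],3.5],
    [[-24.5,-8.8,0.8],[0,0,-1.57],3.5],
    [[-24.5,-8.8,4.8],[0,0,-1.57],3.5],
    [[-24.5,-8.8,8.8],[0,0,-1.57],3.5],
    [[-24.5,-8.8,12.0],[0,0,-1.57],3.5],
    [[-24.5,-8.8,12.0],[0,0,-1.57],3.5],
  ],
)

```text
time: 11.78
ee_pos: [0.5918, -0.2732, 0.2385]
eef_rot: [0.081, 0.997, 0.0, -0.002]
ft_force: [0.0, -0.3, -0.2]
width: 0.035
```

```bash
python3 -c "
from h import *
go([.595,-.273,.24],174.7);print(read_state()['joint_positions'])"
```

```text
t 11.78 pos [ 0.5918 -0.2732  0.2385] shift cm [-0.31  0.07 -0.15] rot [ 0.001 -0.005 -0.07 ]
[ 0.9083  0.5002 -0.7925  1.3207  0.3502  1.4661  1.5491]
```

```bash
python3 -c "
from h import *
c=camera('wrist');save(c,'w9')
f=c['frame'][:,:,::-1]
pr=proj(c,[.535,-.268,.123]);print(pr)
x,y=int(pr[0]),int(pr[1])
print([(q,r['at'],r['conf']) for q in('stick','stick_head','stand') for r in recognise(c,q)[:2]])
y0=max(0,y-60);x0=max(0,x-80);print(x0,y0)
cv2.imwrite('pics/w9c.png',cv2.resize(f[y0:y0+120,x0:x0+160],None,fx=5,fy=5,interpolation=cv2.INTER_CUBIC))"
```

```text
[248.2868 132.796 ]
[('stick', [245.9, 131.5], 0.68), ('stick', [115.8, 209.4], 0.44), ('stick_head', [247.8, 131.9], 0.5), ('stick_head', [118.1, 210.8], 0.27), ('stand', [253.1, 125.0], 0.56)]
168 72
```

View pics/w9c.png

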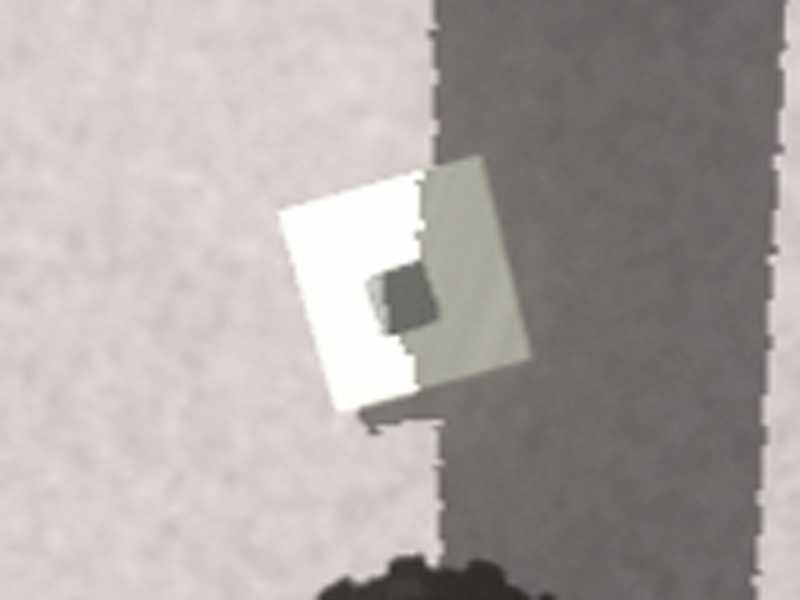

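View pics/w9.png

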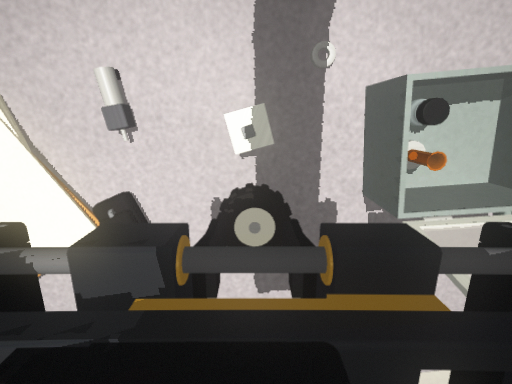

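```bash
python3 -c "
from h import *
c=camera('wrist')
s=read_state()
P=lambda u:((np.array(u)+.5)/5-.5+np.array([168,72]))
q=np.array([atz(c,P(u),.05) for u in [(280,212),(480,155),(531,357),(343,412)]])
print(q,q.mean(0));
for i in range(4):
    d=q[(i+1)%4]-q[i];print(np.linalg.norm(d),np.degrees(np.arctan2(d[1],d[0])))
print('head',atz(c,P((410,297)),.123),atz(c,P((406,297)),.123))
h=np.array([atz(c,P(u),.123) for u in [(380,273),(420,262),(440,318),(390,334)]])
for i in range(4):
    d=h[(i+1)%4]-h[i];print(np.linalg.norm(d),np.degrees(np.arctan2(d[1],d[0])))
print(h.mean(0),s['eef_rot'],s['ee_pos'])
# vial & jar
print('vial mouth',atz(c,(438,160),.071))
"
```

```text
[[ 0.5142 -0.2954  0.05  ]
 [ 0.5096 -0.2453  0.05  ]
 [ 0.5591 -0.2405  0.05  ]
 [ 0.5645 -0.2895  0.05  ]] [ 0.5369 -0.2677  0.05  ]
0.05033065049640712 95.26065061396937
0.04980955697228112 5.467698662287335
0.049268262930769045 -83.73784585330775
0.050685787867575924 -173.3262952403006
head [ 0.536  -0.2661  0.123 ] [ 0.5359 -0.2669  0.123 ]
0.008101119813599058 94.99010859236434
0.011400135776214893 10.182866931178715
0.010364838676096349 -82.513562483403
0.011867882504819321 179.0796042277274
[ 0.5359 -0.2666  0.123 ] [ 0.0864  0.9963 -0.0002  0.0004] [ 0.5936 -0.2731  0.2421]
vial mouth [ 0.6108 -0.0532  0.071 ]
```

```bash
python3 -c "
from h import *
go([.536,-.2675,.15],185.8)"
```

```text
t 12.03 pos [ 0.5936 -0.2731  0.2421] shift cm [ 5.78 -0.44  9.2 ] rot [-0.     0.001 -0.274]
```

>>> play_rows(
  moves=[
    [[5.8,-0.45,3],[0,0,-0.274],3.5],
    [[5.8,-0.45,7],[0,0,-0.274],3.5],
    [[5.8,-0.45,9.2],[0,0,-0.274],3.5],
    [[5.8,-0.45,9.2],[0,0,-0.274],3.5],
  ],
)

```text
time: 12.52
ee_pos: [0.5348, -0.2677, 0.1487]
eef_rot: [-0.051, 0.999, 0.0, -0.001]
ft_force: [-0.7, -0.9, 0.6]
width: 0.0351
```

```bash
python3 -c "
from h import *
go([.536,-.2675,.096],185.8);c=camera('wrist');save(c,'w10');print(proj(c,[.536,-.2675,.123]))"
```

```text
t 12.53 pos [ 0.5348 -0.2677  0.1487] shift cm [-0.13 -0.    5.27] rot [ 0.001 -0.002  0.001]
[252.1746 221.6285]
```

View pics/w10.png

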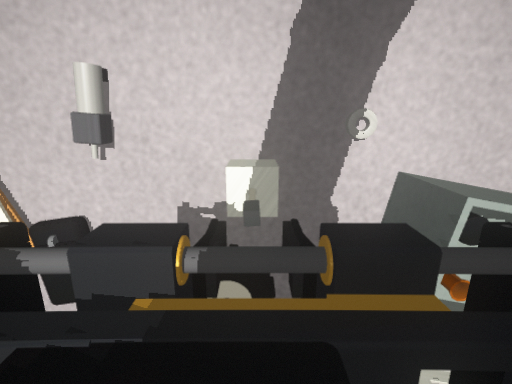

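>>> play_rows(
  moves=[
    [[-0.1,0,2.5],[0,0,0],3.5],
    [[-0.1,0,4],[0,0,0],3.5],
    [[-0.1,0,5.2],[0,0,0],3.5],
    [[-0.1,0,5.2],[0,0,0],3.5],
    [[-0.1,0,5.2],[0,0,0],0.6],
    [[-0.1,0,5.2],[0,0,0],0.6],
    [[-0.1,0,5.2],[0,0,0],0.6],
    [[-0.1,0,5.2],[0,0,0],0.6],
  ],
  grip_force=15,
)

```text
time: 13.58
ee_pos: [0.5368, -0.2679, 0.0979]
eef_rot: [-0.053, 0.999, -0.0, 0.0]
ft_force: [0.1, -1.1, 1.7]
width: 0.0118
```

>>> play_rows(
  moves=[
    [[0,0,-1.5],[0,0,0],0.6],
    [[0,0,-4],[0,0,0],0.6],
    [[0,0,-7],[0,0,0],0.6],
    [[0,0,-11],[0,0,0],0.6],
    [[0,0,-14.5],[0,0,0],0.6],
    [[0,0,-14.5],[0,0,0],0.6],
  ],
)

```text
time: 14.32
ee_pos: [0.5379, -0.2674, 0.2464]
eef_rot: [-0.053, 0.999, -0.001, 0.002]
ft_force: [0.4, 0.8, -0.2]
width: 0.0118
```

```bash
python3 -c "
from h import *
for n in ('wrist','top','scene'):
    c=camera(n);save(c,n+'11');print(n,[(q,r['at'],round(float(r['conf']),2)) for q in('vial','vial_mouth','stick') for r in recognise(c,q)[:2]])
    if n=='top': t=c['frame'][:,:,::-1]
    if n=='scene': s=c['frame'][:,:,::-1]
cv2.imwrite('pics/ts11.png',cv2.hconcat([cv2.resize(t[160:235,190:290],None,fx=4,fy=4,interpolation=cv2.INTER_CUBIC),cv2.resize(s[155:230,200:300],None,fx=4,fy=4,interpolation=cv2.INTER_CUBIC)]))
print(read_state()['ee_pos'],read_state()['joint_positions'],read_state()['time'],read_state()['width'])"
```

```text
wrist [('vial', [397.5, 233.9], 0.65), ('vial_mouth', [398.5, 231.2], 0.74), ('vial_mouth', [255.2, 229.3], 0.37), ('stick', [250.0, 224.4], 0.84), ('stick', [412.0, 195.3], 0.47)]
top [('vial', [257.7, 203.7], 0.59), ('vial_mouth', [256.3, 203.7], 0.71), ('stick', [243.3, 162.6], 0.73)]
scene [('vial', [276.7, 173.6], 0.25), ('vial_mouth', [163.3, 179.6], 0.61), ('stick', [162.1, 171.8], 0.49)]
[ 0.5365 -0.2676  0.2424] [ 1.0595  0.3906 -0.875   1.4668  0.2997  1.4237  1.8541] 14.925 0.011488701806928847
```

View pics/ts11.png

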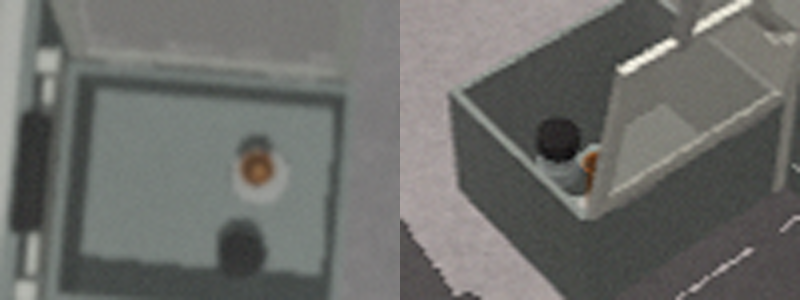

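View pics/wrist11.png

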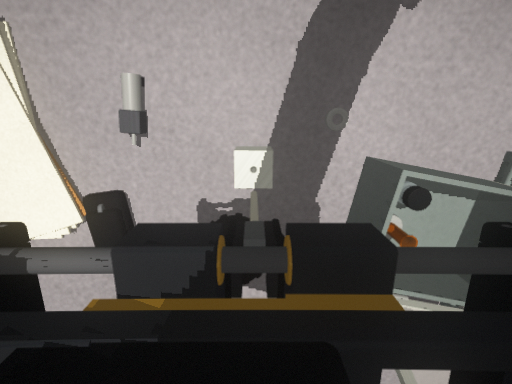

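```bash
python3 -c "
from h import *
c=camera('top');print('mouth',atz(c,(253.9,201.6),.071),'foot',atz(c,(190+260.5/4-.5,160+178.5/4-.5),.016))
go([.607,-.057,.245],174.7)"
```

```text
mouth [ 0.6075 -0.0568  0.071 ] foot [ 0.6045 -0.057   0.016 ]
t 14.97 pos [ 0.5365 -0.2675  0.2424] shift cm [-9.22 20.2  -0.26] rot [ 0.    -0.     0.198]
```

>>> play_rows(
  moves=[
    [[-2,4,-0.3],[0,0,0.05],0.6],
    [[-4,9,-0.3],[0,0,0.1],0.6],
    [[-6.5,14.5,-0.3],[0,0,0.198],0.6],
    [[-8.5,18.5,-0.3],[0,0,0.198],0.6],
    [[-9.2,20.2,-0.3],[0,0,0.198],0.6],
    [[-9.2,20.2,-0.3],[0,0,0.198],0.6],
    [[-9.2,20.2,-0.3],[0,0,0.198],0.6],
  ],
)

```text
time: 15.85
ee_pos: [0.6066, -0.0594, 0.2454]
eef_rot: [0.048, 0.999, -0.001, -0.0]
ft_force: [-1.3, -0.6, -0.4]
width: 0.0119
```

```bash
python3 -c "
from h import *
c=camera('wrist');save(c,'w12')
f=c['frame'][:,:,::-1]
s=read_state();tip=s['ee_pos']+R.from_quat(s['eef_rot']).apply([0,0,.088]);print(s['ee_pos'],s['width'],'tip pred',proj(c,tip))
print([(q,r['at'],round(float(r['conf']),2)) for q in('vial','vial_mouth','stick_tip') for r in recognise(c,q)[:2]])
print('mouth pred',proj(c,[.6075,-.0568,.071]),proj(c,[.606,-.0574,.071]))
cv2.imwrite('pics/w12c.png',cv2.resize(f[120:240,170:330],None,fx=5,fy=5,interpolation=cv2.INTER_CUBIC))"
```

```text
[ 0.6066 -0.0595  0.2454] 0.01152289097792751 tip pred [252.3765 196.2722]
[('vial', [255.7, 166.9], 0.83), ('vial_mouth', [254.2, 164.3], 0.92), ('stick_tip', [254.0, 227.3], 0.78)]
mouth pred [255.1693 177.3964] [254.5688 176.2522]
```

View pics/w12c.png

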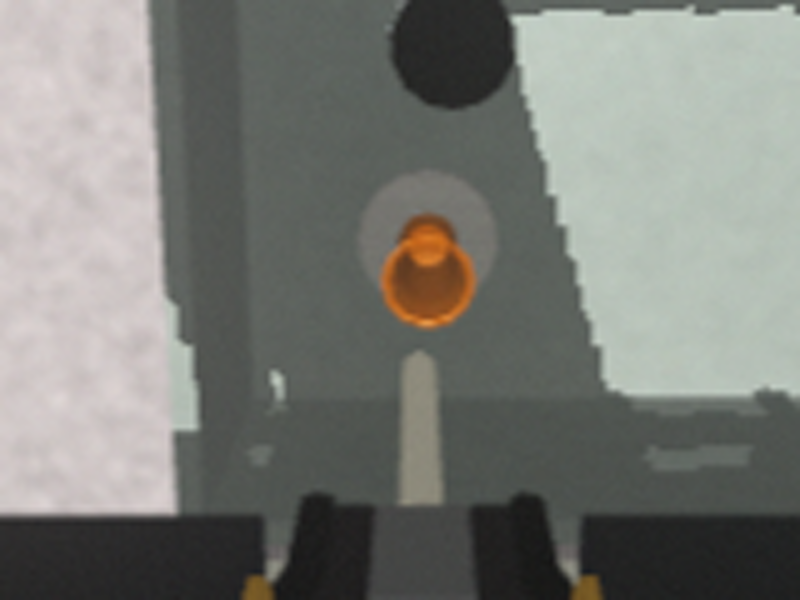

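```bash
cat > ms.py <<'E'
from h import *
import sys
def rel(c,m,t,tz,off=.071):
    M=atz(c,m,.071);T=atz(c,t,tz);s=read_state()
    print('mouth',M,'tip',T,'tcp',s['ee_pos'],'move in tool cm',R.from_quat(s['eef_rot']).inv().apply([M[0]-T[0],M[1]-T[1],0])*100)
E
python3 -c "
from ms import *
c=camera('wrist');rel(c,(255.4,175.6),(253.6,190.9),read_state()['ee_pos'][2]-.088)
rel(c,(255.4,175.6),(253.6,190.9),read_state()['ee_pos'][2]-.094)"
```

```text
mouth [ 0.6054 -0.0554  0.071 ] tip [ 0.6016 -0.0572  0.1576] tcp [ 0.6067 -0.0582  0.2456] move in tool cm [-0.3659  0.2092 -0.0001]
mouth [ 0.6054 -0.0554  0.071 ] tip [ 0.6032 -0.0573  0.1516] tcp [ 0.6067 -0.0582  0.2456] move in tool cm [-0.2057  0.2101 -0.0001]
```

>>> play_rows(
  moves=[
    [[-0.1,0.2,2],[0,0,0],0.6],
    [[-0.1,0.2,4],[0,0,0],0.6],
    [[-0.1,0.2,5.5],[0,0,0],0.6],
    [[-0.1,0.2,6.5],[0,0,0],0.6],
    [[-0.1,0.2,6.5],[0,0,0],0.6],
  ],
)

```text
time: 16.73
ee_pos: [0.6076, -0.0551, 0.1797]
eef_rot: [0.046, 0.999, 0.0, -0.001]
ft_force: [0.1, -0.2, 0.1]
width: 0.0121
```

```bash
python3 -c "
from h import *
c=camera('wrist');save(c,'w13')
f=c['frame'][:,:,::-1]
s=read_state();tip=s['ee_pos']+R.from_quat(s['eef_rot']).apply([0,0,.088]);print(s['ee_pos'],s['ft_force'],'tip pred',proj(c,tip),tip)
cv2.imwrite('pics/w13c.png',cv2.resize(f[120:240,170:330],None,fx=5,fy=5,interpolation=cv2.INTER_CUBIC))
c=camera('scene');cv2.imwrite('pics/s13c.png',cv2.resize(c['frame'][60:230,180:380,::-1],None,fx=4,fy=3.5))"
```

```text
[ 0.608  -0.0551  0.1805] [ 0.5834 -0.6382 -0.0338] tip pred [252.5979 196.982 ] [ 0.608  -0.0551  0.0925]
```

View pics/w13c.png

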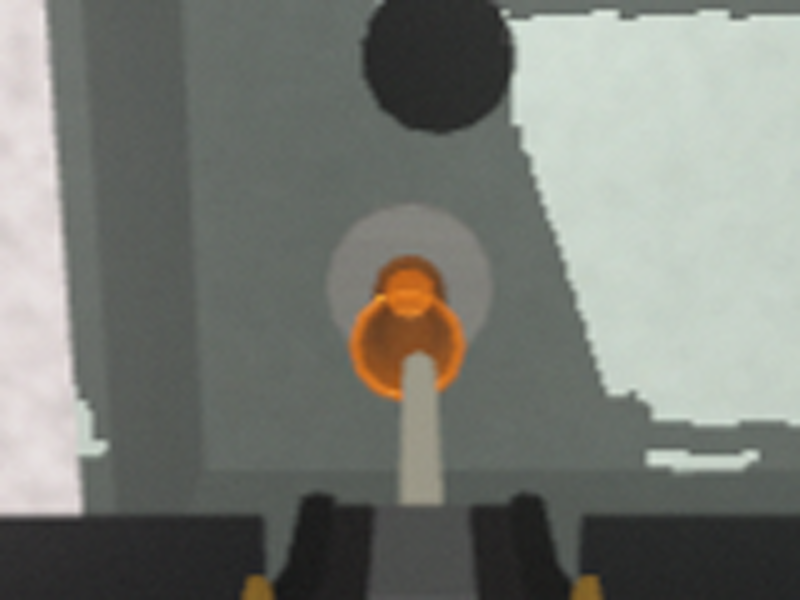

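View pics/s13c.png

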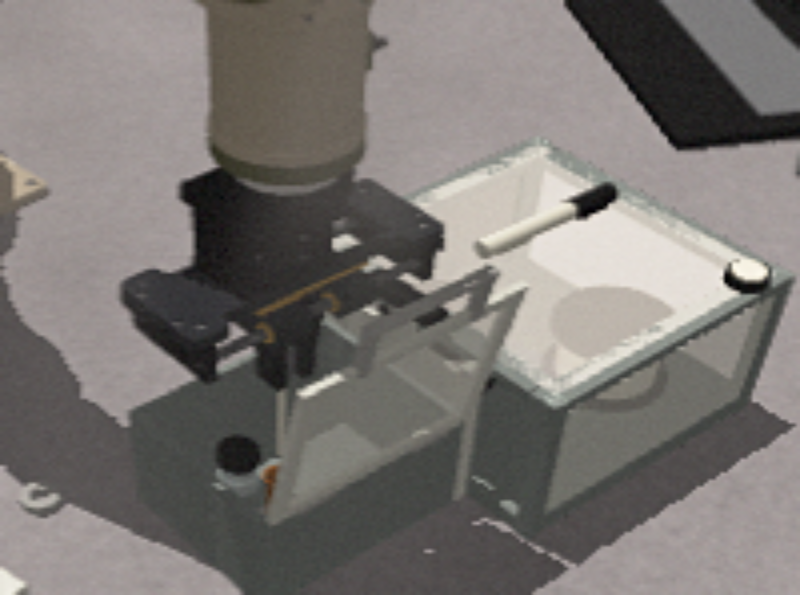

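```bash
python3 -c "
from ms import *
c=camera('wrist');P=lambda u:((np.array(u)+.5)/5-.5+np.array([170,120]))
z=read_state()['ee_pos'][2]
for d in (.086,.088,.092): rel(c,P((408,345)),P((419,358)),z-d)"
```

```text
mouth [ 0.6065 -0.0563  0.071 ] tip [ 0.603  -0.0537  0.0952] tcp [ 0.6084 -0.0551  0.1812] move in tool cm [-0.3802 -0.2251  0.0004]
mouth [ 0.6065 -0.0563  0.071 ] tip [ 0.6035 -0.0538  0.0932] tcp [ 0.6084 -0.0551  0.1812] move in tool cm [-0.3264 -0.2248  0.0003]
mouth [ 0.6065 -0.0563  0.071 ] tip [ 0.6046 -0.0539  0.0892] tcp [ 0.6084 -0.0551  0.1812] move in tool cm [-0.2188 -0.2242  0.0002]
```

>>> play_rows(
  moves=[
    [[-0.25,-0.2,0],[0,0,0],0.6],
    [[-0.25,-0.2,0.8],[0,0,0],0.6],
    [[-0.25,-0.2,1.3],[0,0,0],0.6],
    [[-0.25,-0.2,1.3],[0,0,0],0.6],
  ],
)

```text
time: 17.38
ee_pos: [0.6099, -0.0574, 0.1668]
eef_rot: [0.046, 0.999, 0.0, -0.001]
ft_force: [0.4, 0.6, 0.3]
width: 0.012
```

```bash
python3 -c "
from h import *
c=camera('wrist');save(c,'w14')
f=c['frame'][:,:,::-1]
s=read_state();print(s['ee_pos'],s['ft_force'])
cv2.imwrite('pics/w14c.png',cv2.resize(f[160:235,205:305],None,fx=8,fy=8,interpolation=cv2.INTER_CUBIC))"
```

```text
[ 0.6101 -0.0573  0.1673] [ 0.473   0.0961 -1.3146]
```

View pics/w14c.png

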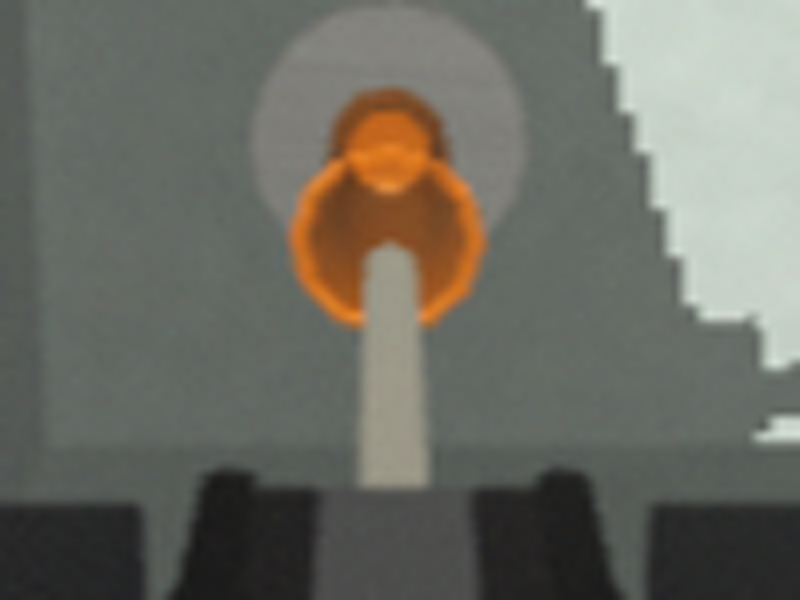

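>>> play_rows(
  moves=[
    [[-0.1,0,0.8],[0,0,0],0.6],
    [[-0.1,0,1.5],[0,0,0],0.6],
    [[-0.1,0,2.0],[0,0,0],0.6],
    [[-0.1,0,2.0],[0,0,0],0.6],
  ],
)

```text
time: 17.92
ee_pos: [0.611, -0.0575, 0.147]
eef_rot: [0.046, 0.999, 0.0, -0.0]
ft_force: [-0.3, -0.8, 0.4]
width: 0.0119
```

```bash
python3 -c "
from h import *
c=camera('wrist');save(c,'w15')
f=c['frame'][:,:,::-1]
s=read_state();print(s['ee_pos'],s['ft_force'],s['torque'],s['width'])
cv2.imwrite('pics/w15c.png',cv2.resize(f[160:235,205:305],None,fx=8,fy=8,interpolation=cv2.INTER_CUBIC))"
```

```text
[ 0.6112 -0.0575  0.1474] [ 0.0822 -0.5293  0.4428] [ 0.0752 -0.0847  0.0055] 0.011765404278786059
```

View pics/w15c.png

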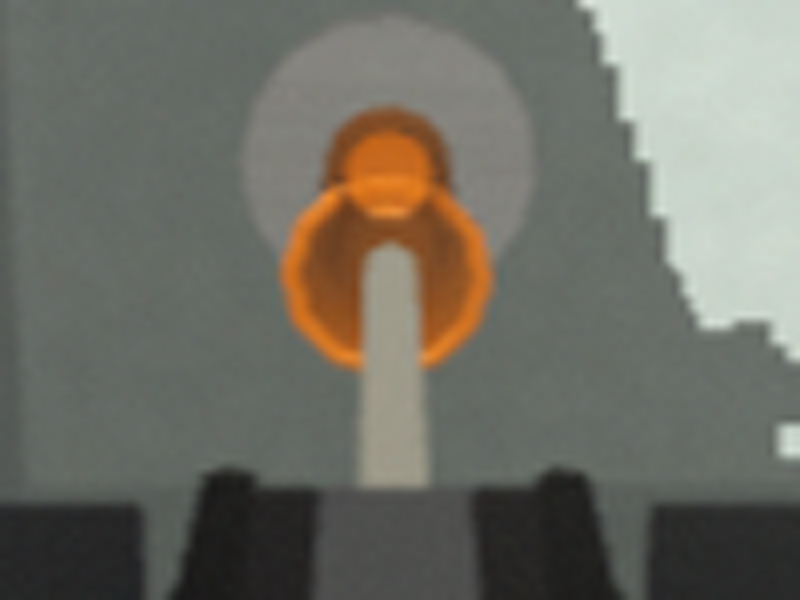

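>>> play_rows(
  moves=[
    [[-0.12,0,0.3],[0,0,0],0.6],
    [[-0.12,0,1.0],[0,0,0],0.6],
    [[-0.12,0,1.7],[0,0,0],0.6],
    [[-0.12,0,2.2],[0,0,0],0.6],
    [[-0.12,0,2.5],[0,0,0],0.6],
    [[-0.12,0,2.5],[0,0,0],0.6],
  ],
)

```text
time: 18.73
ee_pos: [0.6123, -0.0576, 0.1223]
eef_rot: [0.046, 0.999, 0.0, -0.0]
ft_force: [-1.0, 0.1, -0.1]
width: 0.012
```

```bash
python3 -c "
from h import *
c=camera('wrist');save(c,'w16')
f=c['frame'][:,:,::-1]
s=read_state();print(s['ee_pos'],s['ft_force'],s['torque'],s['width'])
cv2.imwrite('pics/w16c.png',cv2.resize(f[160:235,205:305],None,fx=8,fy=8,interpolation=cv2.INTER_CUBIC))"
```

```text
[ 0.6124 -0.0576  0.1225] [-0.7582  0.0665 -0.6581] [0.1144 0.1993 0.0021] 0.011943120198154623
```

View pics/w16c.png

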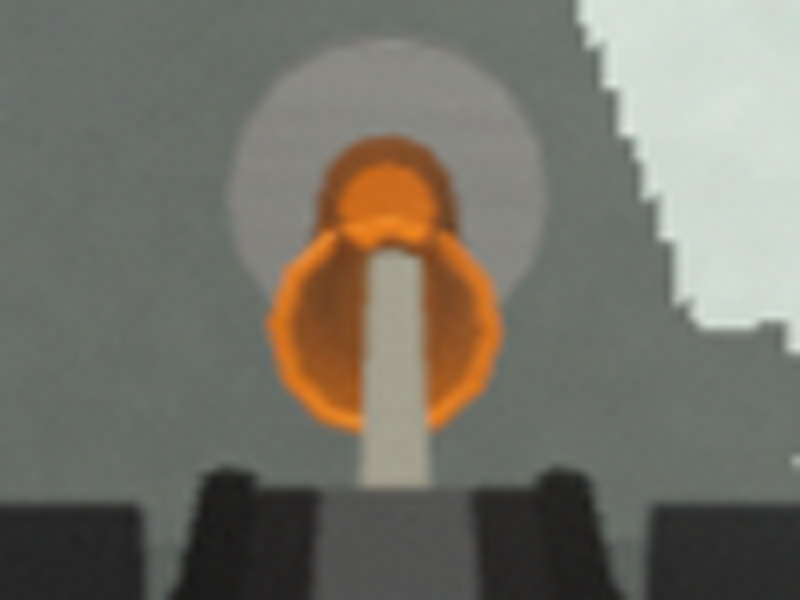

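>>> play_rows(
  moves=[
    [[-0.05,0,0.4],[0,0,0],0.6],
    [[-0.05,0,0.8],[0,0,0],0.6],
    [[-0.05,0,1.1],[0,0,0],0.6],
    [[-0.05,0,1.2],[0,0,0],0.6],
  ],
)

```text
time: 19.27
ee_pos: [0.6129, -0.0576, 0.1103]
eef_rot: [0.046, 0.999, -0.0, -0.0]
ft_force: [-1.7, -0.4, 0.2]
width: 0.0116
```

>>> play_rows(
  moves=[
    [[0,0,0.15],[0,0,0],0.6],
    [[0,0,0.3],[0,0,0],0.6],
  ],
)

```text
time: 19.52
ee_pos: [0.613, -0.0576, 0.1077]
eef_rot: [0.046, 0.999, -0.0, 0.0]
ft_force: [-2.5, -0.5, 9.6]
width: 0.012
```

>>> play_rows(
  moves=[
    [[0,0,0.05],[0,0,0],0.6],
    [[0,0,0.05],[0,0,0],0.6],
  ],
)

```text
time: 19.77
ee_pos: [0.6133, -0.0576, 0.1077]
eef_rot: [0.046, 0.999, -0.0, 0.0]
ft_force: [-3.5, -0.5, 5.4]
width: 0.0119
```

```bash
python3 -c "
from h import *
c=camera('wrist');save(c,'w17')
f=c['frame'][:,:,::-1]
s=read_state();print(s['ee_pos'],s['ft_force'],s['torque'],s['width'])
c=camera('scene');g=c['frame'][:,:,::-1]
cv2.imwrite('pics/w17c.png',cv2.hconcat([cv2.resize(f[160:235,205:305],None,fx=4,fy=4,interpolation=cv2.INTER_CUBIC),cv2.resize(g[130:205,210:310],None,fx=4,fy=4,interpolation=cv2.INTER_CUBIC)]))"
```

```text
[ 0.6133 -0.0577  0.1077] [-2.7571 -0.3483  5.2314] [ 0.0128  0.7657 -0.0071] 0.011771380543078887
```

View pics/w17c.png

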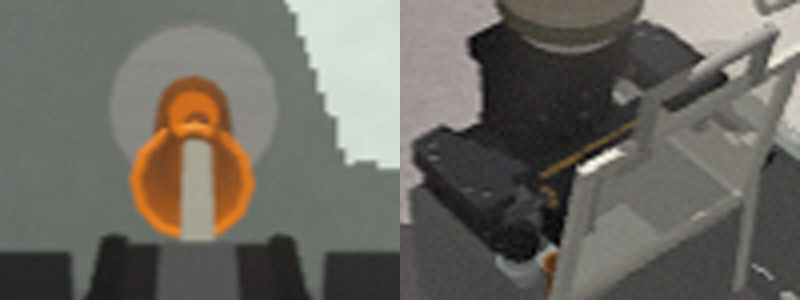

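>>> play_rows(
  moves=[
    [[0.15,0,0],[0,0,0],0.6],
    [[0.3,0,0],[0,0,0],0.6],
    [[0.3,0,0.1],[0,0,0],0.6],
    [[0.3,0,0.1],[0,0,0],0.6],
  ],
)

```text
time: 20.38
ee_pos: [0.6112, -0.0574, 0.1076]
eef_rot: [0.046, 0.999, -0.0, 0.002]
ft_force: [0.6, -1.0, 11.6]
width: 0.0118
```

>>> play_rows(
  moves=[
    [[0,0,-0.15],[0,0,0],0.6],
    [[0,0,-0.15],[0,0,0],1.6],
    [[0,0,-0.15],[0,0,0],2.4],
    [[0,0,-0.15],[0,0,0],3.0],
    [[0,0,-0.15],[0,0,0],3.0],
  ],
)

```text
time: 21.0
ee_pos: [0.6099, -0.0573, 0.1074]
eef_rot: [0.046, 0.999, 0.0, -0.0]
ft_force: [0.2, 0.3, 0.1]
width: 0.0288
```

```bash
python3 -c "
from h import *
c=camera('wrist');save(c,'w18')
f=c['frame'][:,:,::-1]
s=read_state();print(s['ee_pos'],s['ft_force'],s['torque'],s['width'])
cv2.imwrite('pics/w18c.png',cv2.resize(f[140:260,170:330],None,fx=5,fy=5,interpolation=cv2.INTER_CUBIC))"
```

```text
[ 0.6099 -0.0573  0.1074] [ 0.2055 -0.1981  0.5941] [ 0.1586 -0.1631  0.0191] 0.02909755111207415
```

View pics/w18c.png

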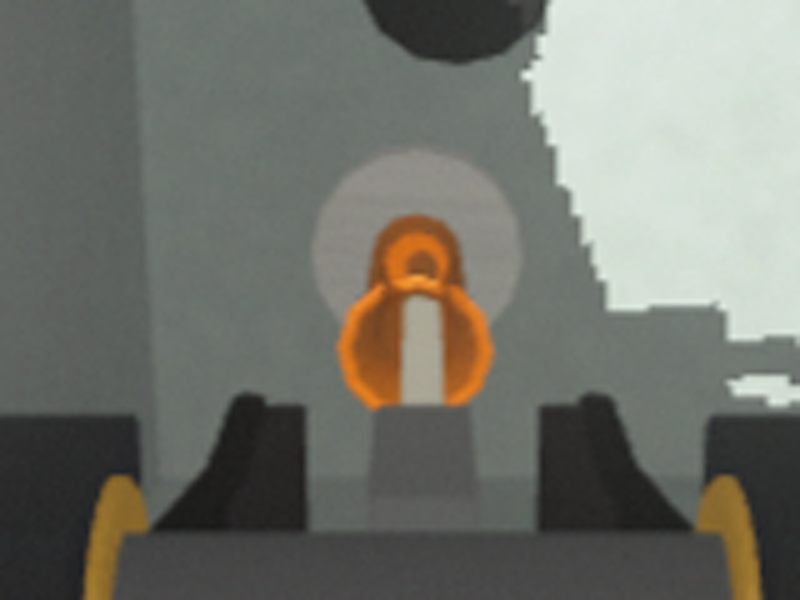

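>>> play_rows(
  moves=[
    [[0,0,-1.5],[0,0,0],3.0],
    [[0,0,-4],[0,0,0],3.0],
    [[0,0,-8],[0,0,0],3.0],
    [[0,0,-13],[0,0,0],3.0],
    [[0,-6,-16],[0,0,0],3.0],
    [[0,-12,-16],[0,0,0],3.0],
    [[0,-17,-16],[0,0,0],3.0],
    [[0,-17,-16],[0,0,0],3.0],
  ],
)

```text
time: 22.05
ee_pos: [0.5931, -0.2323, 0.268]
eef_rot: [0.05, 0.999, -0.001, -0.0]
ft_force: [0.1, 0.7, -0.2]
width: 0.0301
```

```bash
python3 -c "
from h import *
s=read_state();print(s['ee_pos'],s['ft_force'],s['time'])
c=camera('scene');g=c['frame'][:,:,::-1];t=camera('top');save(t,'t19');save(c,'s19')
cv2.imwrite('pics/ts19.png',cv2.hconcat([cv2.resize(t['frame'][130:265,130:290,::-1],None,fx=2.5,fy=3,interpolation=cv2.INTER_CUBIC),cv2.resize(g[95:230,200:360],None,fx=2.5,fy=3,interpolation=cv2.INTER_CUBIC)]))"
```

```text
[ 0.5931 -0.2323  0.268 ] [ 0.147   0.6967 -0.1822] 22.05
```

View pics/ts19.png

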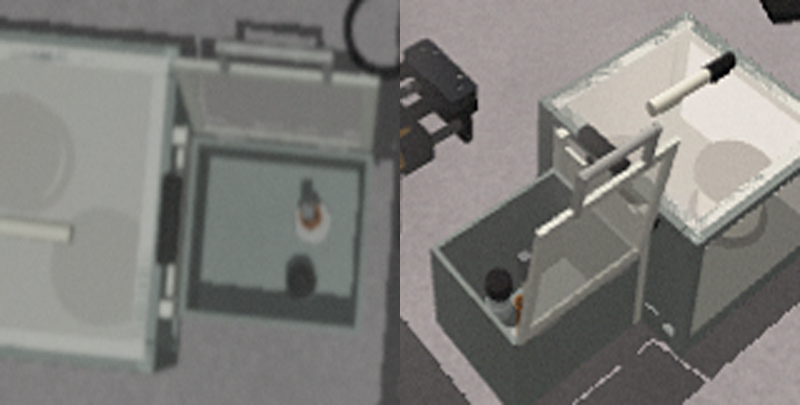

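View pics/s19.png

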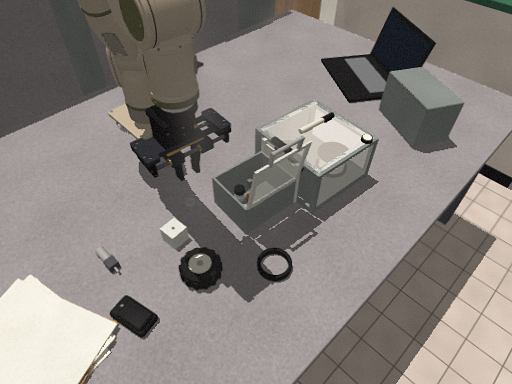

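```bash
python3 -c "
from h import *
t=camera('top');c=camera('scene')
b,e=tri([(t,(240.4,148.3)),(c,(288,147.3))]);print('bar',b,e)
h=w((79,0,108));ax=np.array([np.cos(PB[2]),np.sin(PB[2])])
d=(b[:2]-h[:2])@ax;print('angle',np.pi/2+np.arctan2(d,b[2]-h[2]),'r',np.hypot(d,b[2]-h[2]))
for th in (1.6,1.7,1.76,1.8):
  q=w((79-194*np.cos(th),0,108+194*np.sin(th)));print(th,proj(t,q),proj(c,q))
print('stick head exp',proj(t,[.6075,-.0565,.133]))
print([(q,r['at'],round(float(r['conf']),2)) for q in('stick','stick_head','hatch_bar') for r in recognise(t,q)[:1]],[(q,r['at']) for q in('hatch_bar','gate_handle') for r in recognise(c,q)[:1]])
print('handle exp',proj(c,w((0,96,180))))
cv2.imwrite('pics/z20.png',cv2.resize(t['frame'][130:220,195:285,::-1],None,fx=6,fy=6,interpolation=cv2.INTER_CUBIC))
"
```

```text
bar [ 0.7036 -0.0354  0.2947] [np.float64(0.36331370702919236), np.float64(0.33675689286115296)]
angle 1.7634856227516957 r 0.1902293188304273
1.6 [238.4363 162.1437] [278.7513 137.916 ]
1.7 [239.3541 152.9893] [284.4615 142.7634]
1.76 [239.9245 147.6645] [287.8833 146.0157]
1.8 [240.3109 144.2031] [290.1507 148.3189]
stick head exp [252.993  199.8773]
[('hatch_bar', [240.4, 163.3], 0.93)] [('hatch_bar', [280.2, 170.9]), ('gate_handle', [275.2, 147.4])]
handle exp [281.6632 143.1534]
```

View pics/z20.png

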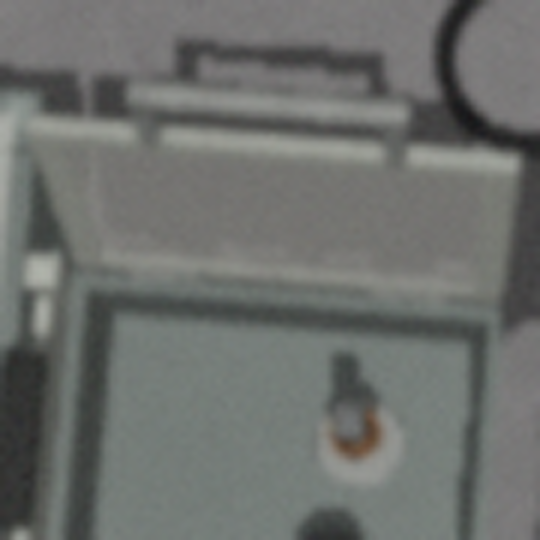

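```bash
python3 -c "
from h import *
print(read_state()['joint_vel']);print(close_job())"
```

```text
[ 0.004   0.0034  0.0063  0.0001 -0.0008 -0.0013  0.0019]
the job is handed in; nothing more can be done
None
```

The job is done and handed in at about 22 s of the 72 s allowed. No verdict was reported.

- **Gate:** I pressed the T-handle with closed fingers until it stopped hard at z = 0.180 m, its shut height. The push read 22–35 N.
- **Hatch:** I gripped the bar and swung the hatch up and back. It has stayed where I left it since release, and triangulating the bar from two cameras gives about 1.76 rad.
- **Stick:** I took it by its head and lowered it into the vial. It met the floor with the TCP at 0.1077 m, against about 0.108 m expected, and I held it there with 5–12 N of downward push. During the last of the descent it pressed sideways on the vial with about 3 N. I moved back 3 mm to relieve that, then let go and lifted clear.
- **Last views:** The stick's head sits where it should for a stick standing in the vial, within about 1 pixel. The pictures show the bystanders that are in view where they were. The ball bearing was hidden behind the gripper in the last scene view, so I did not check its position at the end. The arm is clear of everything.

Two network reports disagreed with my other checks. In the last scene view the gate handle was reported about 8 pixels from where a shut gate should put it. I trusted the touch reading instead, since nothing touched the gate after that. The network also placed the hatch bar lower than my own reading. I used the bar ends I read from the picture, and the bar pose at release agreed with them.

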